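# Lever the battery cover off its catches

## Robot

A 6-joint arm with a two-finger parallel gripper is mounted at the origin on a cart in front of the work surface, level with it; the furniture and walls round the work are solid. World frame = base frame: x ahead of the robot, y to its left, z up, the work surface at z = 0. Lengths are in m, angles in degrees, forces in N, time in s.
With the tool pointing down it reaches from about 0.325 to 0.775 m from the base axis. Payload 5.5 kg.
Tool frame: the origin (TCP) lies midway between the tips of the shut fingers; the grasp point (between the pads) lies 19 mm behind it (bot.pinch_z is the distance from the TCP to the grasp point, in m); z points along the fingers, y is the line along which they close (so a half turn about z gives the same grasp; the last joint's range is limited). The gripper opens to 88 mm and grips with 3 to 60 N. Pads are 20 mm wide; open, the fingers measure 115 mm over their backs; the gripper's body (75 mm by 178 mm) begins 61 mm behind the grasp point.
Start: joints at [68.371, 5.22, 70.514, -0, 104.267, -3.249], TCP at [0.189, 0.569, 0.223] pointing down, gripper open.
Joint ranges: [-164.24, 164.24], [-49.07, 125.15], [9.68, 141.18], [-86.29, 266.29], [3.28, 154.24], [-151.56, 151.56]. Speed limits (degrees/s): [147.25, 147.25, 172.46, 180, 180, 180].

## Interface

Orientations are given as a 3x3 rotation matrix whose columns are the frame's x, y, z axes.
In Python, from rig import bot, vision, nets gives the robot as it stands.
- The arm moves only by the shell command python3 -m crank 'ROWS' [OPENING] [FORCE]. ROWS is JSON, a list of rows, each a list of 2 entries, a list of its own where there are three numbers: the shift along the tool's x, y, z in cm, then the turn about the tool's z in rad. In form: [[[dx, dy, dz], spin], ...]. A call has 1 to 10 rows; each row shifts and turns the commanded pose from where the row before left it, along the tool's axes as they then stand; what a row does not reach is not made up. A row lasts 1/8 s, in which the tool goes at most 62.5 mm and 10.7 degrees, less where a joint would pass 70% of its speed; a pose out of reach is approached as far as the arm can. A call with a gripper value outside its range is refused whole. OPENING is the closure, from 0 (fully open) to 1 (shut), set as the call begins (- or left out, the last holds). The fingers move at their own pace and stop on an object; FORCE is the grip in N (left out, the last holds). Time passes only in rows, so rows that do not move let the fingers close. It gives the time, the measured TCP pose, the force, the opening and the grip force at its end, in the units of the state.
- bot.get_obs(): the state, without advancing time (a new reading comes with each control period).
- vision.capture(name): name is "scene" or "top" or "wrist"; returns the picture (420x560x3 uint8, red, green, blue); there is no depth.
- vision.camera_model(name): a dict with "fx", "fy", "cx", "cy" (pixels), "R" (3x3) and "t" (3): a world point X has camera coordinates R X + t; the wrist camera has in their place "T_tool_cam" (4x4, takes a point from camera to tool coordinates, whose origin is the TCP and whose axes are the flange's). Camera axes: x right, y down, z forward; pixel columns grow to the right and rows downward; lengths in m; the calibration is good to about 2 mm. A picture is of the moment at which its call begins: read the wrist's pose just before it. camera_model takes no time and is no camera call.
- bot.sign_off(): hands the job in; it is judged then, once.
Trained networks look in the newest picture that a camera, given by its name, has taken for a name from the list of things; names that differ only in an ending like _2 or _b are one class to them, and where a whole thing is asked for, a point or a joint stands for the part that bears it (a point fixed in the world has none). Each returns a list of dicts, best first, with "score" (0 to 1); they miss things now and then, are a little off and sometimes report something else, mostly with a low value. They report only what shows in the picture. A call takes as long as a camera call.
- nets.spot_in(camera, name): "location" ([x, y, z] in m, in world coordinates, good to about 4 mm: the middle of the surface that is visible of it).
- nets.cut_out(camera, name): "pixels" (420x560 bool, what is visible of it).
The state is a dict: "time_s": time; "joint_pos": joint angles; "qvel": joint speeds; "joint_efforts": joint torques, N m; "tool_pos": TCP position; "ee_rot": TCP orientation; "wrist_force": force on the tool from outside, world axes, zero at the start; "torque": the same for the moment, N m; "grip_width": opening from 0.0 (shut) to 1.0 (fully open); "gripper_force": force on a finger pad.
Only numpy, scipy, OpenCV 4.12 (cv2) and the standard library are available. Lean on these libraries where they do the work, as an engineer would, in place of code of your own. Each camera call takes 0.05 s, during which the arm holds its last target. There are 200 camera calls.

## Task

Take the orange lever from the white tray, put its steel blade into the slot at the front of the battery box and lever the snapped-down blue cover up until it springs over its two catches. Leave the cover loose and propped on the box with its front edge raised, and lay the lever back in the tray. Touch the cover with nothing but the lever, and leave the bottle, the gel pot and the carton where they stand.

Things in the scene. Friction and masses are not known exactly. Their poses are not given: they have to be found in the camera images.
- battery_box: White box, 110 (x) x 100 (y) mm, 93 mm high to its side rails, 105 mm over the two grey catch housings on them; fixed to the cart. Origin: centre of its underside; x runs from its front (the face with the slot, turned roughly to the robot) to its back, z up. The blue cover sits in its top, flush between the rails; its rear edge stays under a lip and is its pivot.
- slot (a point): Centre of the mouth of the pry slot in the front of the box, 84 mm above the box's underside; axes as the box: +x points straight into the slot. Slot 40 mm wide (y), 8 mm high (4 mm below to 4 mm above this point), free for 50 mm inward. Its ceiling is the cover's underside, which begins 5 mm behind the mouth.
- sill (a point): Lower front edge of the slot, 4 mm below the slot's centre: rigid, the fulcrum for the lever. With the blade's tip about 35 mm inside, the handle goes down and the blade pitches nose-up over the sill by about 15 to 20 degrees until the cover snaps free; 26 degrees does no harm. Axes as the box.
- catches (a point): Midway between the two sprung round steel catch noses (y = +-31 mm from here, radius 5 mm, 96 mm above the box's underside), which overlap the cover's long edges by 2 mm. About 10 N upward starts the cover; when it has risen some 7.5 mm here, the noses snap in beneath it, lift it to about 11 mm and hold it up by themselves. Axes as the box.
- cover: Blue plastic cover plate with three white ribs near its front edge, 80 (x) x 56 (y) x 3.5 mm, 50 g, loose but snapped into the top of the battery box. Origin: centre of its underside, 10 mm in front of the box's centre and 88 mm above the box's underside when snapped down; axes as the box.
- cover_front (a point): Middle of the top front edge of the blue cover: 91.5 mm above the underside of the battery box when snapped down, about 107 mm when it is free and propped on the catch noses.
- tray: White instrument tray, 278 (x) x 218 (y) mm, rim 20 mm high, fixed. Origin: centre of its underside; the floor inside is 2 to 5 mm above the origin and about 235 x 175 mm.
- lever_grip (a point): Centre of the lever's handle, half-way up. Lever 180 mm long, about 90 g: orange handle with black ribs, 100 mm long (x, +-50 mm from here), 18 mm wide (y), 20 mm high (z); from its front end a straight flat steel blade, 80 x 14 x 3.5 mm, at mid-height. x runs along the lever to the blade's tip, z up as it lies. It lies in the tray, its handle on the tray's floor.
- lever_tip (a point): End of the lever's steel blade, at mid-thickness, 130 mm from the handle's centre; axes as lever_grip.
- lever: The lever as a whole; origin: centre of the handle's underside, 10 mm below lever_grip; axes as lever_grip.
- iodine_bottle: Brown bottle with white cap, 49 mm across, 122 mm high, loose bystander; origin: centre of its underside.
- gel_pot: Round blue pot with white cap, 43 mm across, 60 mm high, loose bystander; origin: centre of its underside.
- lancet_carton: Small upright white and green carton, 31 x 47 x 72 mm, loose bystander; origin: centre of its underside.

How it is judged:
By the outcome, as a careful person would: the job done as asked, in the order asked, and still so for the second after the job is handed in, with the robot touching nothing.
It also fails if it takes over 58 s, if anything falls off the work surface, if the arm or the gripper's body presses on something with over 40 N, if the wrist force passes 120 N, or if a joint passes its speed limit or range.

## Working session

There is one attempt and no reset: what is moved stays moved. The work goes in short steps, Python scripts to look and compute and a shell command to move; the robot and the scene stay as the last step left them, time stands still between calls to the robot, and variables do not carry over. Pictures are saved under pics/ and viewed, at most 10 in all, crops included, and the job is handed in when it is done.

```bash
ls; mkdir -p pics; python3 - <<'E'
from rig import bot,vision,nets
import cv2,numpy as np
o=bot.get_obs();print(o['time_s'],o['tool_pos'],np.round(o['ee_rot'],3).tolist(),bot.pinch_z)
a=vision.capture('top');b=vision.capture('scene')
cv2.imwrite('pics/top1.png',a[:,:,::-1]);cv2.imwrite('pics/scene1.png',b[:,:,::-1])
for n in ['lever','lever_grip','lever_tip','battery_box','cover','slot','catches','tray','iodine_bottle','gel_pot','lancet_carton']:
  for c in ['top','scene']:
    try:
      r=nets.spot_in(c,n);print(n,c,[(np.round(x['location'],4).tolist(),round(x['score'],2)) for x in r[:2]])
    except Exception as e: print(n,c,e)
E
```

```text
pics
0.0 [0.1891013  0.56911787 0.22152633] [[-0.949, 0.315, -0.001], [0.315, 0.949, -0.002], [0.0, -0.002, -1.0]] 0.0187
lever top [([0.506, 0.2141, 0.0189], 0.94)]
lever scene [([0.4863, 0.2143, 0.0147], 0.82)]
lever_grip top [([0.5082, 0.217, 0.0244], 0.89), ([0.5876, -0.0968, 0.0926], 0.66)]
lever_grip scene [([0.4885, 0.2139, 0.0096], 0.72)]
lever_tip top [([0.5095, 0.2184, 0.0199], 0.59)]
lever_tip scene [([0.4858, 0.2127, 0.0139], 0.87)]
battery_box top []
battery_box scene [([0.5563, -0.112, 0.0633], 0.98), ([0.5835, -0.099, 0.0932], 0.35)]
cover top [([0.5878, -0.0962, 0.0909], 0.9)]
cover scene [([0.5874, -0.0905, 0.0909], 0.75)]
slot top [([0.6046, -0.089, 0.0924], 0.72)]
slot scene [([0.5498, -0.1131, 0.0665], 0.69)]
catches top [([0.5986, -0.0815, 0.0908], 0.78)]
catches scene [([0.5496, -0.1136, 0.0625], 0.86), ([0.5903, -0.3124, 0.0677], 0.5)]
tray top [([0.5269, 0.2358, -0.001], 0.91)]
tray scene [([0.5253, 0.2454, 0.0039], 0.69)]
iodine_bottle top [([0.6008, -0.2918, 0.0885], 0.82)]
iodine_bottle scene [([0.5573, -0.1097, 0.0628], 0.2)]
gel_pot top [([0.4707, -0.3125, 0.0379], 0.59)]
gel_pot scene [([0.4652, -0.3202, 0.0331], 0.75)]
lancet_carton top [([0.6407, 0.0418, 0.07], 0.61), ([0.6006, -0.2919, 0.0889], 0.54)]
lancet_carton scene [([0.6331, 0.0337, 0.0442], 0.69)]
```

View pics/top1.png

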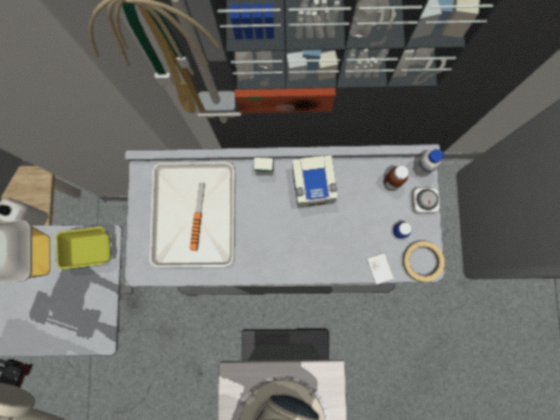

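View pics/scene1.png

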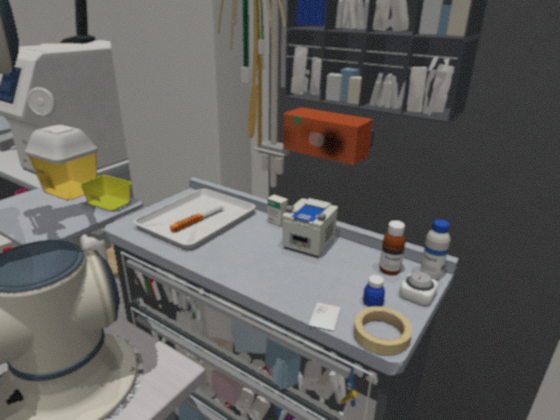

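The top picture shows the lever at (192,248) to (202,184), its blade pointing up (+x), turned about -9°. The box is at (316,180), turned about +6°, and the bottle, pot and carton are clear of the path. I'll move over the lever for a wrist view.

```bash
python3 -m crank '[[[-4,-2.2,0],0],[[-4,-2.2,0],0],[[-4,-2.2,0],0],[[-4,-2.2,0],0],[[-4,-2.2,0],0],[[-4,-2.2,0],0],[[-4,-2.2,0],0],[[-4,-2.2,0],0],[[-4,-2.2,0],0],[[-4,-2.2,0],-0.164]]' 0 
cat > h.py <<'E'
from rig import bot,vision,nets
import cv2,numpy as np
def cam(name):
    o=bot.get_obs();m=vision.camera_model(name)
    if name=='wrist':
        T=np.eye(4);T[:3,:3]=o['ee_rot'];T[:3,3]=o['tool_pos']
        W=T@np.array(m['T_tool_cam']);R=W[:3,:3];c=W[:3,3]
    else:
        R=np.array(m['R']).T;c=-R@np.array(m['t'])
    return m,R,c
def shot(name,fn=None):
    C=cam(name);im=vision.capture(name)
    if fn: cv2.imwrite('pics/'+fn,im[:,:,::-1])
    return C,im
def onz(C,uv,z):
    m,R,c=C;uv=np.atleast_2d(uv)
    d=np.c_[(uv[:,0]-m['cx'])/m['fx'],(uv[:,1]-m['cy'])/m['fy'],np.ones(len(uv))]@R.T
    return c+d*((z-c[2])/d[:,2])[:,None]
def proj(C,X):
    m,R,c=C;p=(np.atleast_2d(X)-c)@R
    return np.c_[m['fx']*p[:,0]/p[:,2]+m['cx'],m['fy']*p[:,1]/p[:,2]+m['cy']]
def togo(X):
    o=bot.get_obs();return np.round((np.array(X)-o['tool_pos'])@o['ee_rot']*100,2)
E
python3 - <<'E'
from h import *
C,im=shot('wrist','w1.png')
o=bot.get_obs();print(o['time_s'],o['tool_pos'],np.degrees(np.arctan2(o['ee_rot'][1][1],o['ee_rot'][0][1])),C[2],C[1].round(2).tolist(),C[0]['fx'])
r=nets.cut_out('wrist','lever')
for x in r[:2]:
  m=x['pixels'];print(x['score'],m.sum());np.save('lev.npy',r[0]['pixels'])
  p=np.argwhere(m)[:,::-1].astype(float);X=onz(C,p,0.018)[:,:2];mu=X.mean(0);w,v=np.linalg.eigh(np.cov((X-mu).T));d=v[:,1]*np.sign(v[0,1]);s=(X-mu)@d
  print(mu,np.degrees(np.arctan2(d[1],d[0])),mu+d*s.min(),mu+d*s.max(),np.ptp(s))
E
```

```text
time_s: 2.45
tool_pos: [0.5003, 0.2333, 0.2228]
ee_rot: [[-0.988, 0.153, 0.0], [0.153, 0.988, 0.0], [-0.0, 0.0, -1.0]]
wrist_force: [0.2, 1.2, 0.5]
grip_width: 0.994
gripper_force: 0.0
2.5 [0.50321531 0.22922442 0.2221434 ] 81.61641749162072 [0.41825176 0.24564079 0.38412973] [[0.15, 0.94, 0.3], [0.99, -0.14, -0.05], [-0.0, 0.3, -0.95]] 296.91066842944764
0.6 1863
[0.50876956 0.21705176] -6.38123066052724 [0.43236568 0.22559648] [0.60962448 0.20577252] 0.17836386801046417
```

View pics/w1.png

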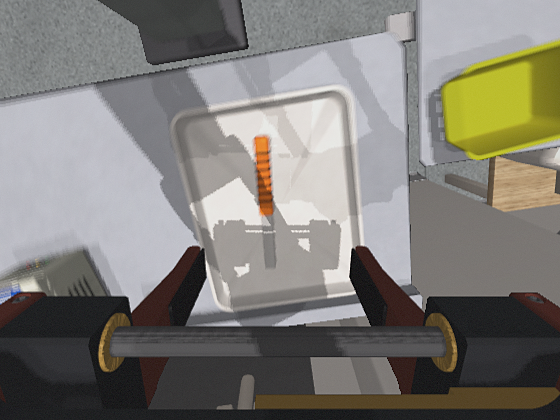

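The wrist picture shows the handle from (261,136) to (266,214) and the blade to (270,268). The measured length of 178 mm matches the 180 mm given. Yaw is -6.4°, and I'll grasp about 25 mm ahead of the handle centre, near the balance point.

```bash
python3 - <<'E'
from h import *
o=bot.get_obs();print(o['tool_pos'],togo([.507,.217,.06]))
# orange handle refine
im=cv2.imread('pics/w1.png');C=cam('wrist')
hsv=cv2.cvtColor(im,cv2.COLOR_BGR2HSV);m=cv2.inRange(hsv,(4,150,120),(18,255,255));m[:,:230]=0;m[:,300:]=0;m[:100]=0;m[230:]=0
p=np.argwhere(m>0)[:,::-1].astype(float);X=onz(C,p,.022)[:,:2];mu=X.mean(0);w,v=np.linalg.eigh(np.cov((X-mu).T));d=v[:,1]*np.sign(v[0,1]);s=(X-mu)@d;print(mu,d,np.degrees(np.arctan2(d[1],d[0])),mu+d*s.min(),mu+d*s.max(),np.ptp(s))
E
```

```text
[0.50156597 0.23126628 0.22211057] [-0.76 -1.3  16.21]
[0.482543   0.21593027] [ 0.99526423 -0.09720653] -5.578332851555697 [0.4381766  0.22026349] [0.53416071 0.21088881] 0.09644083308823845
```

```bash
python3 -m crank '[[[-0.9,-1.5,4],-0.042],[[0,0,4],0],[[0,0,4],0],[[0,0,4],0],[[0,0,0],0],[[0,0,0],0]]' 0.4
python3 - <<'E'
from h import *
for i in range(3):
  o=bot.get_obs();print(o['tool_pos'],np.degrees(np.arctan2(o['ee_rot'][1][1],o['ee_rot'][0][1])),o['wrist_force']);C,im=shot('wrist','w2.png')
  hsv=cv2.cvtColor(im[:,:,::-1].copy(),cv2.COLOR_BGR2HSV);m=cv2.inRange(hsv,(4,150,120),(18,255,255))
  n,l,st,ce=cv2.connectedComponentsWithStats(cv2.dilate(m,np.ones((9,9))));print([(a[:5].tolist()) for a in st[1:] if a[4]>500])
E
```

```text
time_s: 3.3
tool_pos: [0.5065, 0.2189, 0.0645]
ee_rot: [[-0.993, 0.115, 0.002], [0.115, 0.993, 0.001], [-0.002, 0.001, -1.0]]
wrist_force: [0.1, -0.5, 0.1]
grip_width: 0.599
gripper_force: 0.0
[0.50649484 0.21892646 0.06453675] 83.41529808571629 [ 0.14331005 -0.491426    0.09552702]
[[258, 130, 34, 141, 4535]]
[0.50699387 0.2190032  0.06524165] 83.41672600700826 [-0.58930815 -0.32469952 -0.08710082]
[[258, 129, 34, 141, 4478]]
[0.50718264 0.21896991 0.06541286] 83.41802868657162 [-0.40962105 -0.3436329  -0.1263467 ]
[[258, 128, 34, 141, 4488]]
```

View pics/w2.png

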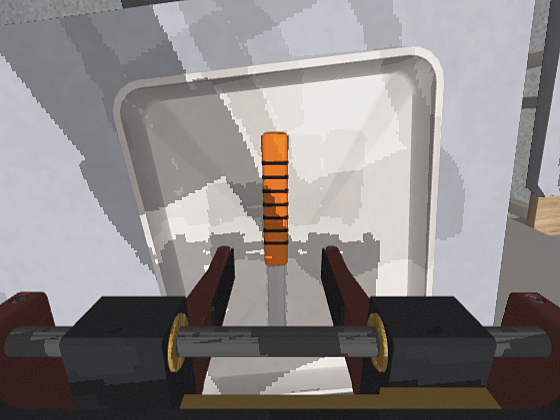

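The lever runs straight up the image at u≈275 (rear of the handle at row 132, front at row 265), centred between the fingers. I'll check the along-lever position, then go down.

```bash
python3 - <<'E'
from h import *
C=cam('wrist');print(onz(C,[[275,133],[275,264]],.023),togo([.507,.217,.008]))
E
```

```text
[[0.43454717 0.22515524 0.023     ]
 [0.53057313 0.21386198 0.023     ]] [ 0.01 -0.2   5.72]
```

```bash
python3 -m crank '[[[0,-0.1,2],0],[[0,0,2],0],[[0,0,1],0],[[0,0,0.6],0],[[0,0,0],0],[[0,0,0],0]]' 0.4

```

```text
time_s: 4.2
tool_pos: [0.5063, 0.2174, 0.0073]
ee_rot: [[-0.993, 0.114, 0.001], [0.114, 0.993, 0.0], [-0.001, 0.0, -1.0]]
wrist_force: [-0.6, 0.1, -0.0]
grip_width: 0.602
gripper_force: 0.0
```

```bash
python3 -m crank '[[[0,0,0],0],[[0,0,0],0],[[0,0,0],0],[[0,0,0],0],[[0,0,0],0],[[0,0,0],0]]' 1 30 && python3 -m crank '[[[0,0,-1],0],[[0,0,-3],0],[[0,0,-3],0],[[0,0,-4],0],[[0,0,-4],0],[[0,0,-4],0],[[0,0,0],0],[[0,0,0],0]]' 
python3 - <<'E'
from h import *
C,im=shot('wrist','w3.png');C,im=shot('top','t3.png')
for c in ['top','wrist']:
  print(c,[(x['location'],x['score']) for x in nets.spot_in(c,'lever_tip')[:2]])
E
```

```text
time_s: 4.95
tool_pos: [0.5059, 0.2173, 0.0067]
ee_rot: [[-0.993, 0.115, 0.0], [0.115, 0.993, 0.0], [-0.0, 0.0, -1.0]]
wrist_force: [-0.2, -0.5, 0.3]
grip_width: 0.199
gripper_force: 30.0
time_s: 5.95
tool_pos: [0.5056, 0.2172, 0.1958]
ee_rot: [[-0.993, 0.115, -0.001], [0.115, 0.993, -0.0], [0.001, -0.0, -1.0]]
wrist_force: [-0.9, 0.2, -1.0]
grip_width: 0.207
gripper_force: 30.0
top [([0.4706, 0.215, 0.2062], 0.55)]
wrist [([0.485, 0.2198, 0.2088], 0.61)]
```

View pics/w3.png

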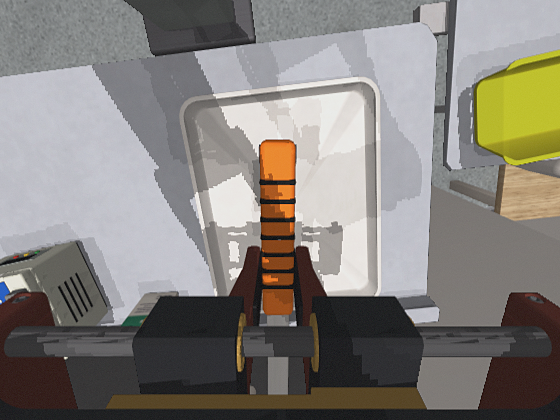

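The lever is held, with the handle at cols 260–295, its rear end at row 141 and its front end at row 314. Next I'll check the lever's pitch in the grip against a level model.

```bash
python3 - <<'E'
from h import *
m=vision.camera_model('wrist');T=np.array(m['T_tool_cam']);C=(m,T[:3,:3],T[:3,3])
for dx in (.020,.025,.03):
 for dz in (-.018,-.014):
  print(dx,dz,[np.round(proj(C,[[.05+dx,-.009,dz],[.05+dx,.009,dz],[-.05+dx,0,dz]]+[]),0).tolist()])
 for p in (-4,4):
  a=np.radians(p);f=lambda x,z:[x*np.cos(a)-z*np.sin(a),0,x*np.sin(a)+z*np.cos(a)]
  print('pitch',p,np.round(proj(C,[f(.05+dx,-.018),f(-.05+dx,-.018),f(-.13+dx,-.008)]),0).tolist())
# top view tip
C,im=cam('top'),cv2.imread('pics/t3.png')
print(proj(C,[[.61,.205,.2],[.507,.217,.2]]))
E
```

```text
0.02 -0.018 [[[259.0, 146.0], [297.0, 146.0], [278.0, 323.0]]]
0.02 -0.014 [[[260.0, 145.0], [297.0, 145.0], [278.0, 319.0]]]
pitch -4 [[278.0, 150.0], [278.0, 322.0], [278.0, 401.0]]
pitch 4 [[278.0, 143.0], [278.0, 324.0], [278.0, 421.0]]
0.025 -0.018 [[[259.0, 135.0], [298.0, 135.0], [278.0, 316.0]]]
0.025 -0.014 [[[260.0, 135.0], [297.0, 135.0], [278.0, 311.0]]]
pitch -4 [[278.0, 139.0], [278.0, 316.0], [278.0, 396.0]]
pitch 4 [[278.0, 132.0], [278.0, 316.0], [278.0, 415.0]]
0.03 -0.018 [[[259.0, 124.0], [298.0, 124.0], [278.0, 308.0]]]
0.03 -0.014 [[[260.0, 124.0], [297.0, 124.0], [278.0, 304.0]]]
pitch -4 [[278.0, 128.0], [278.0, 309.0], [278.0, 391.0]]
pitch 4 [[278.0, 121.0], [278.0, 308.0], [278.0, 409.0]]
[[186.30351127 166.5626672 ]
 [180.11862788 211.14821471]]
```

```bash
python3 -m crank '[[[-1,-4.3,-0.7],0],[[-1,-4.3,-0.7],0],[[-1,-4.3,-0.7],0],[[-1,-4.3,-0.7],0],[[-1,-4.3,-0.7],-0.11],[[0,0,0],-0.11],[[0,0,0],0],[[0,0,0],0],[[0,0,0],0]]' 
python3 - <<'E'
from h import *
import pickle
C,im=shot('wrist','w4.png');pickle.dump(C,open('C4.pkl','wb'))
o=bot.get_obs();print(o['tool_pos'],C[2])
C2,im=shot('scene','s4.png');
for n in ['cover','battery_box','slot','catches','cover_front','sill']:
  print(n,[(np.round(x['location'],4).tolist(),round(x['score'],2)) for x in nets.spot_in('wrist',n)[:2]])
E
```

```text
time_s: 7.28
tool_pos: [0.5308, -0.0014, 0.2313]
ee_rot: [[-0.994, -0.105, -0.001], [-0.105, 0.994, 0.0], [0.001, 0.0, -1.0]]
wrist_force: [-0.0, 0.4, -1.0]
grip_width: 0.2
gripper_force: 30.0
[ 0.53083061 -0.00146168  0.23144451] [ 0.44834937 -0.01069415  0.39270752]
cover [([0.5862, -0.0937, 0.0919], 0.71)]
battery_box [([0.5821, -0.0851, 0.0916], 0.72)]
slot [([0.5824, -0.0832, 0.0902], 0.92)]
catches [([0.5811, -0.0823, 0.0904], 0.67)]
cover_front [([0.5856, -0.0901, 0.0944], 0.92)]
sill [([0.5846, -0.0824, 0.0932], 0.91)]
```

View pics/w4.png

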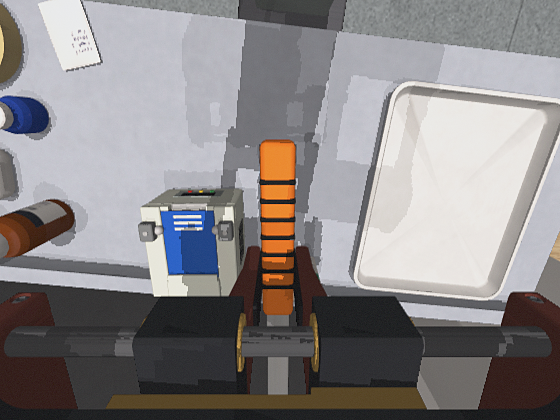

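The box sits at cols 143–243, with the cover's blue face at roughly (162,211)–(218,275) and its front toward the top of the image. I'll enlarge that area for exact corners.

```bash
python3 - <<'E'
import cv2
im=cv2.imread('pics/w4.png');cv2.imwrite('pics/w4c.png',cv2.resize(im[175:300,125:255],None,fx=4.8,fy=4.8,interpolation=cv2.INTER_CUBIC))
E
```

```text
(no output)
```

View pics/w4c.png

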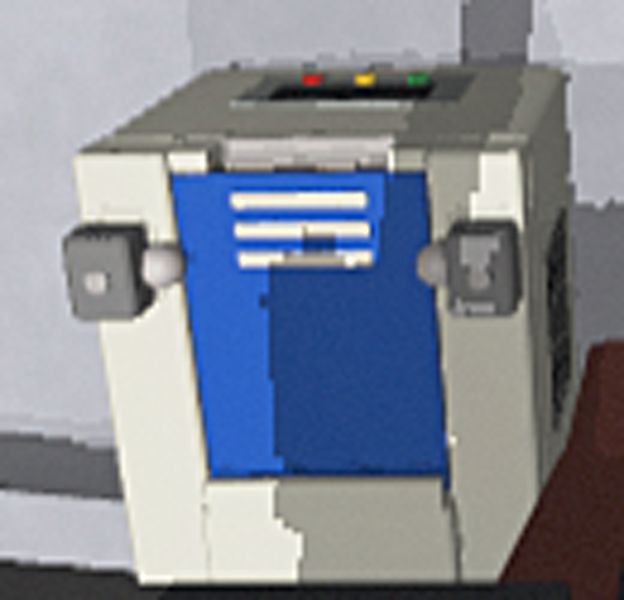

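Corners read from the crop: front rail corners (76,153) and (524,151), cover front corners (170,173) and (427,172), base corners (215,70) and (560,68). I'll fit the box pose to these.

```bash
python3 - <<'E'
from h import *
import pickle
from scipy.optimize import least_squares
C=pickle.load(open('C4.pkl','rb'))
uv=np.array([[76,153],[524,151],[170,173],[427,172],[215,70],[560,68]])/4.8+[125-.4,175-.4]
P=np.array([[-55,-50,93],[-55,50,93],[-50,-28,91.5],[-50,28,91.5],[-55,-50,0],[-55,50,0]])/1000
def W(q,P=P):
    c,s=np.cos(q[2]),np.sin(q[2]);return np.c_[q[0]+c*P[:,0]-s*P[:,1],q[1]+s*P[:,0]+c*P[:,1],q[3]+P[:,2]]
for fz in (0,1):
  f=lambda q:np.r_[(proj(C,W(q))-uv).ravel(),(q[3]*1000/(1.5 if fz else .001))]
  r=least_squares(f,[.59,-.09,.1,0],x_scale=[.01,.01,.01,.01]);q=r.x;print(q[:2],np.degrees(q[2]),q[3]);print(np.round(r.fun,1))
  sl=W(q,np.array([[-.055,0,.084]]))[0];print('slot',sl)
  # tcp when tip is 15mm outside slot : tip is 105mm ahead of the TCP (grip +25)
  for g in (-.015,.035): print(g,W(q,np.array([[-.055+g-.105,0,.084]]))[0])
# catch/rail cross-check
print(onz(C,uv[:4],.0925))
E
```

```text
[ 0.60266568 -0.09109873] 6.406354352526077 -6.336363407421418e-10
[-1.7  0.9 -0.3  0.7  0.7  0.7 -0.3  0.6  0.  -1.7  2.  -1.7 -0. ]
slot [ 0.54800913 -0.09723559  0.084     ]
-0.015 [ 0.42875846 -0.11062508  0.084     ]
0.035 [ 0.47844624 -0.10504613  0.084     ]
[ 0.60303671 -0.09143666] 6.385616725423165 -0.0011772358273807882
[-1.5  0.8 -0.4  0.7  0.8  0.6 -0.4  0.5  0.1 -1.6  1.8 -1.6 -0.8]
slot [ 0.54837793 -0.09755373  0.08282276]
-0.015 [ 0.42912243 -0.11090007  0.08282276]
0.035 [ 0.47881222 -0.10533909  0.08282276]
[[ 0.55261146 -0.14532972  0.0925    ]
 [ 0.54175799 -0.04738826  0.0925    ]
 [ 0.5550704  -0.12483227  0.0925    ]
 [ 0.54884784 -0.06838992  0.0925    ]]
```

The box fits at (0.603, -0.091), yaw 6.4°, with the slot at (0.548, -0.097, 0.083–0.084), which agrees with its nominal height. I'll move to a point in front of the slot.

```bash
python3 -m crank '[[[3.2,-2.5,0],-0.007],[[3.2,-2.5,0],0],[[3.2,-2.5,0],0],[[3.2,-2.5,0],0],[[0,0,3],0],[[0,0,3],0],[[0,0,3],0],[[0,0,3],0],[[0,0,3],0],[[0,0,0],0]]' - 50 >/dev/null; python3 -m crank '[[[0,0,0],0],[[0,0,0],0]]'
python3 - <<'E'
from h import *
C,im=shot('scene')
print(togo([.4287,-.1107,.0765]))
p=proj(C,[[.4287+.104,-.1107+.012,.0835],[.548,-.0974,.0835],[.4287,-.111,.0835]]);print(p)
x,y=p[1].astype(int);x0,y0=x-50,y-35
cv2.imwrite('pics/s5.png',cv2.resize(im[y0:y0+70,x0:x0+100,::-1],None,fx=8,fy=8,interpolation=cv2.INTER_CUBIC));print((p-[x0,y0])*8+3.5)
o=bot.get_obs();R=np.array(o['ee_rot']);t=np.array(o['tool_pos'])
e=lambda pt:(proj(C,[t+R@np.array(pt)])[0]-[x0,y0])*8+3.5
print('exp tip/bladeroot/handle rear',e([-.105,0,-.0065]),e([-.025,0,-.0065]),e([-.105,0,-.0015]),C[0]['fx'])
E
```

```text
time_s: 9.18
tool_pos: [0.4156, -0.1159, 0.0834]
ee_rot: [[-0.994, -0.112, 0.003], [-0.112, 0.994, -0.001], [-0.003, -0.001, -1.0]]
wrist_force: [0.8, 0.5, -1.2]
grip_width: 0.198
gripper_force: 50.0
[-1.37  0.36  0.68]
[[297.28916318 225.70835321]
 [300.28678945 223.02937643]
 [276.17701661 246.26886968]]
[[381.81330543 305.16682566]
 [405.79431562 283.73501147]
 [212.91613292 469.65095746]]
exp tip/bladeroot/handle rear [374.52121339 307.88423668] [244.15174157 433.30711208] [373.95210796 323.214353  ] 428.03296911578366
```

View pics/s5.png

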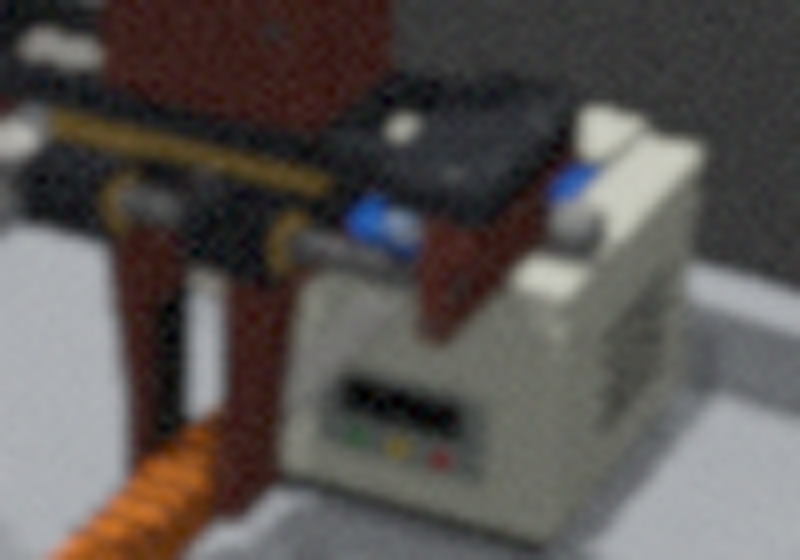

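The gripper hides most of the blade and the slot in this view, and the faint blade at (330–400, 300–350) agrees with the predicted tip at (374,308). I'll align it and feel my way in with small steps.

```bash
python3 -m crank '[[[-1,0.3,0.7],0],[[0,0,0],0],[[0,0,0],0]]' ; python3 - <<'E'
from h import *
import time
for i in range(4):
  o=bot.get_obs();print(o['time_s'],np.round(o['tool_pos'],4),togo([.4287,-.1107,.0765]),np.round(o['wrist_force'],1)); vision.capture('top')
E
```

```text
time_s: 9.6
tool_pos: [0.4243, -0.1113, 0.0744]
ee_rot: [[-0.994, -0.112, -0.001], [-0.112, 0.994, 0.0], [0.001, 0.0, -1.0]]
wrist_force: [0.0, -0.5, 0.1]
grip_width: 0.201
gripper_force: 50.0
9.6 [ 0.4243 -0.1113  0.0744] [-0.44  0.01 -0.21] [ 0.  -0.5  0.1]
9.65 [ 0.4243 -0.1114  0.0745] [-0.45  0.02 -0.2 ] [-0.5 -0.8 -0.7]
9.7 [ 0.4243 -0.1114  0.0746] [-0.45  0.02 -0.19] [-0.3 -0.3  0.9]
9.75 [ 0.4243 -0.1114  0.0747] [-0.45  0.02 -0.18] [-0.7  0.3 -0.1]
```

```bash
python3 -m crank '[[[0,0,-0.2],0],[[-0.8,0,0],0],[[-0.7,0,0],0],[[-0.3,0,0],0],[[0,0,0],0]]' ; python3 -m crank '[[[-0.3,0,0],0],[[0,0,0],0]]';  python3 -m crank '[[[-0.3,0,0],0],[[0,0,0],0]]'
```

```text
time_s: 10.42
tool_pos: [0.4423, -0.1093, 0.0765]
ee_rot: [[-0.994, -0.112, -0.0], [-0.112, 0.994, 0.0], [0.0, 0.0, -1.0]]
wrist_force: [-0.2, -0.4, -0.1]
grip_width: 0.2
gripper_force: 50.0
time_s: 10.68
tool_pos: [0.4453, -0.1091, 0.0766]
ee_rot: [[-0.994, -0.112, -0.0], [-0.112, 0.994, -0.0], [0.0, 0.0, -1.0]]
wrist_force: [-0.1, 0.6, 0.3]
grip_width: 0.196
gripper_force: 50.0
time_s: 10.92
tool_pos: [0.4483, -0.1087, 0.0767]
ee_rot: [[-0.994, -0.112, 0.0], [-0.112, 0.994, -0.0], [-0.0, -0.0, -1.0]]
wrist_force: [0.0, -0.5, -1.3]
grip_width: 0.197
gripper_force: 50.0
```

```bash
for i in 1 2 3; do :; done; python3 -m crank '[[[-0.3,0,0],0],[[-0.2,0,0],0],[[0,0,0],0]]' | grep -E 'pos|force'; python3 -m crank '[[[-0.3,0,0],0],[[-0.2,0,0],0],[[0,0,0],0]]'| grep -E 'pos|force';  python3 -m crank '[[[-0.3,0,0],0],[[-0.2,0,0],0],[[0,0,0],0]]'| grep -E 'pos|force'
```

```text
tool_pos: [0.4532, -0.1082, 0.0766]
wrist_force: [0.1, -0.4, -0.4]
gripper_force: 50.0
tool_pos: [0.4582, -0.1076, 0.0766]
wrist_force: [-0.1, -0.1, 0.0]
gripper_force: 50.0
tool_pos: [0.4632, -0.107, 0.0766]
wrist_force: [0.8, -0.4, -0.9]
gripper_force: 50.0
```

```bash
python3 -m crank '[[[-0.4,0,0],0],[[-0.4,0,0],0],[[0,0,0],0]]' | grep -E 'pos|force'; python3 -m crank '[[[-0.4,0,0],0],[[-0.3,0,0],0],[[0,0,0],0]]'| grep -E 'pos|force'
python3 - <<'E'
from h import *
C,im=shot('wrist','w6.png')
E
```

```text
tool_pos: [0.4713, -0.1061, 0.0766]
wrist_force: [0.6, -0.4, 0.1]
gripper_force: 50.0
tool_pos: [0.4781, -0.1054, 0.0766]
wrist_force: [-0.7, 0.4, -0.4]
gripper_force: 50.0
```

View pics/w6.png

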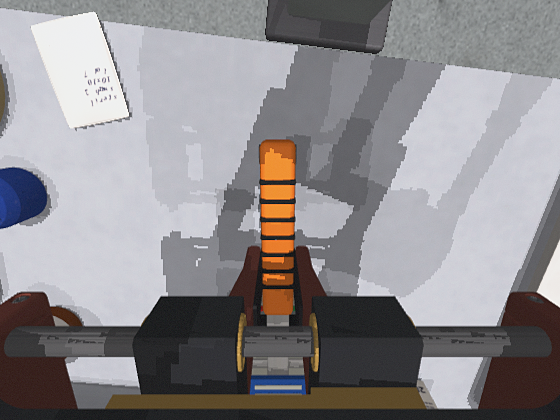

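The blade runs in under the cover's front edge (blue at (277,383)) with no contact force and the tip about 35 mm in. Now I'll pry by lowering the handle along an arc so it pivots in the grip.

```bash
python3 -m crank '[[[0,0,0.3],0],[[0,0,0.3],0],[[0,0,0.3],0],[[0,0,0],0]]' - 25 | grep -E 'pos|force|rot'; python3 -m crank '[[[-0.03,0,0.3],0],[[-0.04,0,0.2],0],[[-0.04,0,0.2],0],[[0,0,0],0]]'| grep -E 'pos|force|rot'
```

```text
tool_pos: [0.4781, -0.1054, 0.0675]
ee_rot: [[-0.994, -0.112, 0.0], [-0.112, 0.994, 0.0], [-0.0, -0.0, -1.0]]
wrist_force: [-0.2, 0.6, 1.6]
gripper_force: 25.0
tool_pos: [0.4789, -0.1054, 0.0613]
ee_rot: [[-0.994, -0.112, -0.0], [-0.112, 0.994, -0.0], [0.0, -0.0, -1.0]]
wrist_force: [-4.5, -0.1, 7.9]
gripper_force: 25.0
```

```bash
python3 -m crank '[[[-0.06,0,0.25],0],[[-0.06,0,0.25],0],[[-0.07,0,0.2],0],[[0,0,0],0]]'| grep -E 'pos|force|rot'; python3 - <<'E'
from h import *
C,im=shot('wrist')
cv2.imwrite('pics/w7.png',np.hstack([im[120:400,120:440,::-1]]))
print([(np.round(x['location'],4).tolist(),round(x['score'],2)) for n in ['cover','cover_front'] for x in nets.spot_in('wrist',n)[:1]])
E
```

```text
tool_pos: [0.4809, -0.1051, 0.0533]
ee_rot: [[-0.994, -0.112, -0.0], [-0.112, 0.994, 0.0], [0.0, 0.0, -1.0]]
wrist_force: [-1.8, -0.6, 3.0]
gripper_force: 25.0
[]
```

View pics/w7.png

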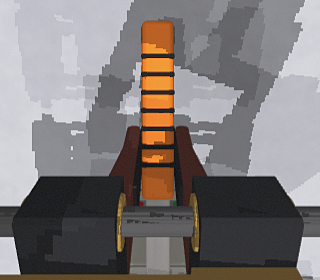

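The handle has pitched down and the force peaked at 8 N, then fell to 3 N, so the cover has probably snapped. I'll go a little further to be sure.

```bash
python3 -m crank '[[[-0.06,0,0.2],0],[[-0.07,0,0.2],0],[[-0.04,0,0.1],0],[[0,0,0],0]]'| grep -E 'pos|force|rot|time'; python3 - <<'E'
from h import *
for c in ['top','scene']:
  C,im=shot(c)
  for n in ['cover','cover_front']: print(c,n,[(np.round(x['location'],4).tolist(),round(x['score'],2)) for x in nets.spot_in(c,n)[:1]])
  if c=='scene': cv2.imwrite('pics/s8.png',im[:,:,::-1])
E
```

```text
time_s: 15.0
tool_pos: [0.4824, -0.1048, 0.0484]
ee_rot: [[-0.994, -0.112, -0.001], [-0.112, 0.994, 0.0], [0.001, 0.0, -1.0]]
wrist_force: [-4.1, 0.1, 1.0]
gripper_force: 25.0
top cover [([0.6174, -0.0985, 0.0927], 0.72)]
top cover_front [([0.6184, -0.0986, 0.0949], 0.62)]
scene cover [([0.525, 0.2405, 0.0016], 0.16)]
scene cover_front [([0.4485, -0.1109, 0.051], 0.41)]
```

The lever is at about 22°. I'll withdraw mostly horizontally, because the raised cover leaves room above the blade and the rear of the handle must clear the table.

```bash
python3 -m crank '[[[0.2,0,0.1],0],[[0.3,0,0.1],0],[[0.4,0,0.1],0],[[0.5,0,0.1],0],[[0,0,0],0]]' - 40| grep -E 'pos|force'; python3 -m crank '[[[0.6,0,0.1],0],[[0.6,0,0.1],0],[[0.6,0,0],0],[[0.7,0,0],0],[[0.8,0,0],0],[[0.8,0,0],0],[[0.8,0,0],0],[[0,0,0],0]]'| grep -E 'pos|force|time'; python3 - <<'E'
from h import *
for c in ['top','scene']:
  C,im=shot(c)
  for n in ['cover','cover_front']: print(c,n,[(np.round(x['location'],4).tolist(),round(x['score'],2)) for x in nets.spot_in(c,n)[:1]])
  if c=='scene': cv2.imwrite('pics/s9.png',cv2.resize(im[180:290,220:360,::-1],None,fx=5.4,fy=5.4,interpolation=cv2.INTER_CUBIC))
E
```

```text
tool_pos: [0.4681, -0.1064, 0.0442]
wrist_force: [0.0, -0.2, -0.9]
gripper_force: 40.0
time_s: 16.92
tool_pos: [0.4196, -0.112, 0.0427]
wrist_force: [0.5, 0.4, -0.5]
gripper_force: 40.0
top cover [([0.5854, -0.094, 0.099], 0.92)]
top cover_front [([0.5893, -0.0914, 0.0988], 0.95)]
scene cover [([0.5836, -0.137, 0.051], 0.27)]
scene cover_front [([0.5898, -0.0988, 0.103], 0.61)]
```

View pics/s9.png

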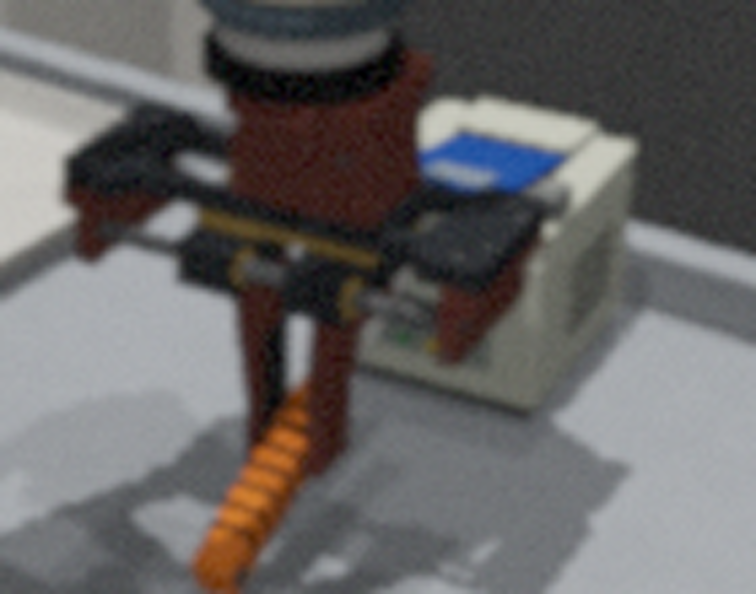

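The cover appears raised, and the lever is clear of the box with its handle angled down. I'll retreat, lift, and go back to the earlier viewpoint to check the cover.

```bash
python3 -m crank '[[[2.5,0,0],0],[[0,0,-4.8],0],[[0,0,-4.8],0],[[0,0,-4.8],0],[[0,0,-4.8],0],[[-3.7,2.4,0],0],[[-3.7,2.4,0],0],[[-3.7,2.4,0],0],[[-3.7,2.4,0],0],[[0,0,0],0]]' >/dev/null; python3 -m crank '[[[0,0,0],0],[[0,0,0],0]]'; python3 - <<'E'
from h import *
C,im=shot('wrist','w10.png')
q=[.603,-.0913,np.radians(6.4)];c,s=np.cos(q[2]),np.sin(q[2])
f=lambda P:proj(C,[[q[0]+c*P[0]-s*P[1],q[1]+s*P[0]+c*P[1],P[2]]])[0]
for z in (.0915,.107): print(z,f([-.05,-.028,z]),f([-.05,.028,z]))
print(np.round(bot.get_obs()['tool_pos'],4))
E
```

```text
time_s: 18.73
tool_pos: [0.531, -0.0035, 0.2351]
ee_rot: [[-0.994, -0.111, 0.001], [-0.111, 0.994, -0.0], [-0.001, -0.0, -1.0]]
wrist_force: [0.6, -0.4, -1.4]
grip_width: 0.205
gripper_force: 40.0
0.0915 [163.69620037 209.71894635] [215.71938516 209.7275025 ]
0.107 [158.16430008 214.20591761] [212.70757051 214.21611256]
[ 0.531  -0.0035  0.2352]
```

View pics/w10.png

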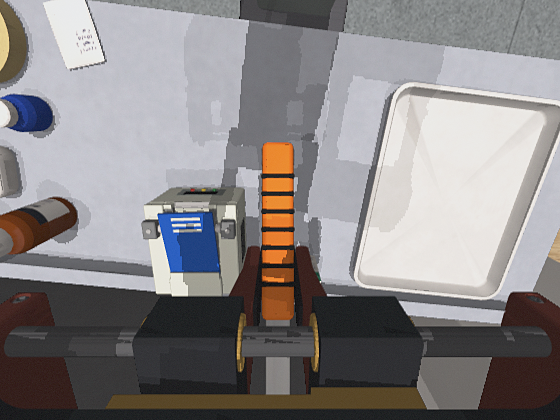

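The cover's front corners at about (159,214) and (212,212) match the prediction for a 107 mm propped cover ((158,214), (213,214)), so it is free and propped. The bottle and pot haven't moved. I'll take the lever back to the tray.

```bash
python3 -m crank '[[[0,4.5,0],0],[[0,4.5,0],0],[[0,4.5,0],0],[[0,4.5,0],0],[[0,4.3,0],0.11],[[0,0,2],0.11],[[0,0,4],0],[[0,0,4],0],[[0,0,4],0],[[0,0,2],0]]' >/dev/null; python3 -m crank '[[[0,0,0],0],[[0,0,0],0],[[0,0,0],0]]'; python3 - <<'E'
from h import *
print(togo([.507,.217,.045]),bot.get_obs()['wrist_force'])
E
```

```text
time_s: 20.4
tool_pos: [0.5076, 0.2192, 0.0768]
ee_rot: [[-0.994, 0.108, 0.003], [0.108, 0.994, 0.001], [-0.003, 0.001, -1.0]]
wrist_force: [-0.3, -0.2, -1.7]
grip_width: 0.199
gripper_force: 40.0
[ 0.05 -0.23  3.18] [-0.2861343  -0.23652565 -1.65339804]
```

```bash
python3 -m crank '[[[0,0,1.5],0],[[0,0,1],0],[[0,0,0.5],0],[[0,0,0.5],0],[[0,0,0],0]]' - 10| grep -E 'pos|force'; python3 -m crank '[[[0,0,0.4],0],[[0,0,0.4],0],[[0,0,0.4],0],[[0,0,0],0]]'| grep -E 'pos|force'; python3 -m crank '[[[0,0,0.4],0],[[0,0,0.4],0],[[0,0,0.4],0],[[0,0,0],0]]'| grep -E 'pos|force'
```

```text
tool_pos: [0.5063, 0.2188, 0.0392]
wrist_force: [-0.5, -0.1, -1.2]
gripper_force: 10.0
tool_pos: [0.5068, 0.2189, 0.0278]
wrist_force: [0.7, 0.6, 0.5]
gripper_force: 10.0
tool_pos: [0.506, 0.2188, 0.0148]
wrist_force: [0.3, 0.7, 0.3]
gripper_force: 10.0
```

```bash
python3 -m crank '[[[0,0,0.4],0],[[0,0,0.2],0],[[0,0,0],0]]'| grep -E 'pos|force'; python3 -m crank '[[[0,0,0],0],[[0,0,0],0],[[0,0,0],0],[[0,0,0],0]]' 0.4| grep -E 'pos|force|width'; python3 -m crank '[[[0,0,-0.5],0],[[0,0,-2],0],[[0,0,-4],0],[[0,0,-5],0],[[0,0,-5],0],[[0,0,-4],0],[[0,0,0],0],[[0,0,0],0]]'
python3 - <<'E'
from h import *
C,im=shot('wrist','w11.png')
m=cv2.inRange(cv2.cvtColor(im,cv2.COLOR_RGB2HSV),(4,150,120),(18,255,255));m[:,:220]=0;m[:,330:]=0;m[:100]=0;m[260:]=0
X=onz(C,np.argwhere(m>0)[:,::-1].astype(float),.022)[:,:2];mu=X.mean(0);w,v=np.linalg.eigh(np.cov((X-mu).T));d=v[:,1]*np.sign(v[0,1]);s=(X-mu)@d
print(mu,mu+d*s.min(),mu+d*s.max(),np.ptp(s))
shot('top','t11.png');shot('scene','s11.png')
for n in ['lever','lever_tip','cover','cover_front','iodine_bottle','gel_pot','lancet_carton']:
  for c in ['top','scene']: print(c,n,[(np.round(x['location'],4).tolist(),round(x['score'],2)) for x in nets.spot_in(c,n)[:1]])
E
```

```text
tool_pos: [0.5063, 0.2188, 0.0093]
wrist_force: [-0.1, -0.2, 0.3]
gripper_force: 10.0
tool_pos: [0.5065, 0.2189, 0.0096]
wrist_force: [-0.2, 0.7, -0.1]
grip_width: 0.588
gripper_force: 0.0
time_s: 23.9
tool_pos: [0.5064, 0.2188, 0.2149]
ee_rot: [[-0.994, 0.108, 0.0], [0.108, 0.994, 0.0], [-0.0, 0.0, -1.0]]
wrist_force: [-0.5, 0.3, 0.1]
grip_width: 0.6
gripper_force: 0.0
[0.48187136 0.22071097] [0.43669823 0.22524607] [0.53386983 0.21549065] 0.09766005533708294
top lever []
scene lever [([0.4909, 0.218, 0.0153], 0.63)]
top lever_tip [([0.4976, 0.2148, 0.0216], 0.7)]
scene lever_tip [([0.4876, 0.2135, 0.0198], 0.8)]
top cover [([0.4956, 0.1872, 0.0007], 0.67)]
scene cover [([0.5829, -0.0986, 0.0996], 0.51)]
top cover_front [([0.5991, -0.0838, 0.089], 0.67)]
scene cover_front [([0.5808, -0.0999, 0.1031], 0.81)]
top iodine_bottle [([0.6002, -0.2905, 0.0896], 0.81)]
scene iodine_bottle [([0.5924, -0.3077, 0.067], 0.64)]
top gel_pot [([0.4707, -0.3131, 0.041], 0.72)]
scene gel_pot [([0.4641, -0.3212, 0.0333], 0.92)]
top lancet_carton []
scene lancet_carton [([0.633, 0.0343, 0.0448], 0.98)]
```

The lever is flat in the tray, the cover is still up at about 0.10 m, and the bottle, pot and carton are where they were. Handing in.

```bash
python3 -c "
from rig import bot
print(bot.sign_off())"
```

```text
the job is handed in; nothing more can be done
None
```

The job is handed in at about 24.6 s: the cover is free and propped with its front edge at about 107 mm, the lever is back in the tray, and the bottle, pot and carton are unmoved; I viewed 12 pictures, two over the limit of 10.

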